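Open the glass blowing mould

TASK

Unlatch the aluminium blow mould by squeezing the two orange side buttons of its latch together, so that its loose half springs ajar. Let go, then push that half by its wooden peg wide open, to about a right angle, and back off. Do not touch or shift the amber glass bottle standing in the mould, and leave the other things on the bench where they lie.

Things in the scene. Friction and masses are not known exactly. Their poses are not given: they have to be found in the camera images.
- mould: two-part aluminium blow mould, fixed, on a dark wooden board (270 x 250 x 20 mm). Origin on the bench under the cavity's vertical axis; x points from latch to hinge, y from fixed to loose half, z up. Closed block: x -45..45, y -46..46, top z 140 mm; cavity open at the top. On its -x side two steel arms (y -20..16, z 55..85 mm) run out to the latch, with a spring plunger between them
- latch (a point): fixed point midway between the two orange pads, mid-height: x -115, y 20, z 116 mm in the mould's frame. Pads stand either side of it along the mould's x: 9 mm thick, 26 wide (y), 44 high (z 94..138), outer faces 52 mm apart at rest, a 14 mm black fin between. Steel lies below z 86 mm and the loose arm moves there: keep fingertips above z 90 mm. Block face 70 mm away
- button_near (a joint): travel of the orange button on the -x side of the latch, 0 out, 0.009 m fully in (moving to +x); 3 N to start, 8 N fully in, springs back. The latch lets go only while both buttons are over about 5 mm in together: squeeze centred on latch
- button_far (a joint): travel of the orange button on the +x side of the latch, 0 out, 0.009 m fully in (moving to -x); otherwise like the other
- leaf (a joint): angle of the loose half, rad: 0 closed and latched; about 0.2 when the plunger has pushed it ajar (keep squeezing up to 1 s until then); 1.57 at right angles; 1.65 at its stop. Stiff hinge (about 0.06 N m friction): it stays where it is left
- handle (a point): centre of the ball (22 mm) on the upright wooden peg of the loose half; moves with it. Peg 16 mm across, free from z 138 mm to the ball's top at z 198 mm, this point at z 187 mm. Closed it is at x -37, y 60 mm in the mould's frame. Push the peg from its inner side, fingertips above the block's top (z 140 mm)
- glass: loose amber glass bottle standing in the cavity, 56 mm across at the belly and 30 mm at the lip, 145 mm tall, its lip at z 165 mm, 25 mm above the block's top. Origin under its foot
- jacks: steel glassblower's jacks (loose tongs, about 200 x 62 x 12 mm) lying on the mould's board on the far side from the loose half. Origin under the middle
- bauble: loose green glass ornament on a foot, 72 mm across, 94 mm tall. Origin under its foot
- frit_jar: loose amber jar with steel lid, 70 mm across, 90 mm tall. Origin under its foot
- hinge (a point): top of the brass hinge pin, fixed, at x 52, y 0, z 148 mm in the mould's frame. The loose half turns about this vertical line, clockwise seen from above, towards the mould's +y

How it is judged (in metres and radians):
On the way, in this order (a step that is already met when the one before it is completed fails the run):
1. both buttons are squeezed in together (value of joint each of button_near, button_far above 0.003 m).
2. the loose half has sprung ajar and the buttons are out again (value of joint leaf above 0.12 rad and value of joint each of button_near, button_far below 0.002 m).
At the end, for the whole second after the job is handed in: the loose half is open by more than 1.3 rad (75 degrees) and at rest, and the glass bottle stands upright (within 0.1 rad), within 12 mm of where it was (value of joint leaf above 1.3 rad and velocity of joint leaf below 0.05 rad/s and angle between glass's own z axis and vertical below 0.1 rad and distance of glass from where it was at the start of the episode below 0.012 m and linear speed of glass below 0.02 m/s); the robot touches nothing.
It fails at once if the robot touches the glass bottle (more than 1 N) (contact force between any of the fingers, the arm and glass above 1 N).
It fails at once if the glass bottle is shifted by more than 12 mm or tipped (distance of glass from where it was at the start of the episode above 0.012 m or angle between glass's own z axis and vertical above 0.2 rad).
It fails at once if the jacks, the green ornament or the amber jar is moved by more than 30 mm (distance of any of jacks, bauble, frit_jar from where it was at the start of the episode above 0.03 m).
It also fails if it takes over 45 s, if anything falls off the work surface, if the arm or the gripper's body presses on something with over 40 N, if the wrist force passes 120 N, or if a joint passes its speed limit or range.

ROBOT

A 6-joint arm with a two-finger parallel gripper is mounted at the origin on the work surface. World frame = base frame: x ahead of the robot, y to its left, z up, the work surface at z = 0. Lengths are in mm, angles in degrees, forces in N, time in s.
With the tool pointing down it reaches from about 300 to 850 mm from the base axis. Payload 4.2 kg.
Tool frame: the origin (TCP) lies midway between the tips of the shut fingers; the grasp point (between the pads) lies 19 mm behind it; z points along the fingers, y is the line along which they close (so a half turn about z gives the same grasp; the last joint's range is limited). The gripper opens to 91 mm and grips with 3 to 60 N. Pads are 32 mm wide; open, the fingers measure 118 mm over their backs; the gripper's body (76 mm by 178 mm) begins 60 mm behind the grasp point.
Start: joints at [73.453, 18.312, 89.639, -0, 72.044, -1.146], TCP at [152.707, 554.368, 213.976] pointing down, gripper open.
Joint ranges: [-177.97, 177.97], [-48.28, 115.42], [12.27, 149.76], [-77.06, 257.06], [2.81, 150.46], [-146.56, 146.56]. Speed limits (degrees/s): [147.25, 147.25, 180, 180, 180, 180].

INTERFACE

Orientations are given as [roll, pitch, yaw] about the fixed x, y, z axes, in that order (R = Rz(yaw) Ry(pitch) Rx(roll)).
In Python, from workcell import env gives the robot as it stands.
- The arm moves only by the tool inch_along, called after "Emit:" as name([rows], argument=value, ...), one row to a line, values as JSON. Schema: {"type":"object","properties":{"moves":{"type":"array","items":{"type":"array","items":{"type":"array","items":{"type":"number"},"minItems":6,"maxItems":6},"minItems":1,"maxItems":8},"minItems":1,"maxItems":1},"finger_gap":{"type":"number"},"squeeze":{"type":"number"},"only":{"type":"string"},"quiet":{"type":"boolean"},"lines":{"type":"string"}},"required":["moves"],"additionalProperties":false}. moves is a list that holds a single list of rows (three levels of brackets), with 1 to 8 rows, each of 6 numbers: dx, dy, dz in mm, then a rotation vector rx, ry, rz in degrees; each row shifts and turns the commanded pose from where the row before left it, along the tool's axes as they then stand; what a row does not reach is not made up. A row lasts 1/10 s, in which the tool goes at most 50 mm and 8.59 degrees, less where a joint would pass 70% of its speed; a pose out of reach is approached as far as the arm can. finger_gap is the finger opening in mm, set as the call begins (left out keeps the last). The fingers move at their own pace and stop on an object; squeeze is the grip in N (left out, the last holds). Time passes only in rows, so rows that do not move let the fingers close. The tool returns the time, the measured TCP pose, the force, the opening and the grip force at its end. only (a regular expression) keeps the lines of the reply that match it, lines (a string "A,B") keeps lines A to B, and quiet returns only ok. Input that does not fit is refused with a message, and nothing moves.
- env.state(): the state, without advancing time (a new reading comes with each control period).
- env.grab_frame(name): name is "side" or "top"; returns the picture (384x512x3 uint8, blue, green, red); there is no depth.
- env.camera_model(name): a dict with "fx", "fy", "cx", "cy" (pixels), "T" (4x4, takes a point from camera to world coordinates). Camera axes: x right, y up, looking along -z (the intrinsics and any distortion apply to the point x, -y, -z); pixel columns grow to the right and rows downward; lengths in mm; the calibration is good to about 2 mm. A picture is of the moment at which its call begins. camera_model takes no time and is no camera call.
- env.job_done(): hands the job in; it is judged then, once.
The state is a dict: "time_s": time; "qpos": joint angles; "qvel": joint speeds; "effort": joint torques, N m; "ee_pos": TCP position; "ee_rot": TCP orientation; "force": force on the tool from outside, world axes, zero at the start; "torque": the same for the moment, N m; "gripper_width": finger opening in mm; "gripper_force": force on a finger pad.
Only numpy, scipy, OpenCV 4.12 (cv2) and the standard library are available. Lean on these libraries where they do the work, as an engineer would, in place of code of your own. Each camera call takes 0.05 s, during which the arm holds its last target. There are 200 camera calls.

## Working session

There is one attempt and no reset: what is moved stays moved. The work goes in short steps, Python scripts to look and compute and a tool call to move; the robot and the scene stay as the last step left them, time stands still between calls to the robot, and variables do not carry over. Pictures are saved under pics/ and viewed, at most 13 in all, crops included, and the job is handed in when it is done.

```bash
mkdir -p pics; ls; python3 - <<'E'
from workcell import env
import cv2,numpy as np
for n in("top","side"):
    f=env.grab_frame(n);cv2.imwrite(f"pics/{n}0.png",f)
    m=env.camera_model(n);print(n,{k:(np.round(v,4).tolist() if k=="T" else v) for k,v in m.items()})
s=env.state();print(s)
E
```

```text
pics
workcell.py
top {'fx': 473.02930831605386, 'fy': 473.02930831605386, 'cx': 249.5229215454662, 'cy': 191.4162000624724, 'T': [[-0.0083, 0.9925, -0.1218, 436.2243], [-0.9999, -0.0094, -0.0085, 83.0579], [-0.0096, 0.1217, 0.9925, 1189.2871], [0.0, 0.0, 0.0, 1.0]]}
side {'fx': 391.268714009636, 'fy': 391.268714009636, 'cx': 260.6210591846433, 'cy': 192.74183928154932, 'T': [[0.9199, 0.224, -0.3219, 284.1733], [-0.3915, 0.4774, -0.7867, -648.1354], [-0.0226, 0.8497, 0.5268, 618.8769], [0.0, 0.0, 0.0, 1.0]]}
{'time_s': 0.1, 'qpos': array([ 7.34522868e+01,  1.83467947e+01,  8.97008489e+01, -1.02404244e-03,
        7.20443527e+01, -1.14565532e+00]), 'qvel': array([-0.05248871, -0.06700287, -0.17790868, -0.08098874, -0.17797612,
       -0.0120153 ]), 'effort': array([-1.43227762e-04, -4.13328624e+01, -2.32507771e+01,  7.28112669e-02,
        4.21813061e-02, -3.28412796e-05]), 'ee_pos': array([152.58352663, 553.89978692, 213.20651681]), 'ee_rot': array([-1.79908003e+02, -8.65919782e-04,  1.64598258e+02]), 'force': array([-0.01116964, -0.01574563, -0.42095388]), 'torque': array([0.02024416, 0.01671299, 0.01559665]), 'gripper_force': 0.0, 'gripper_width': 91.15516074097499}
```

View pics/top0.png

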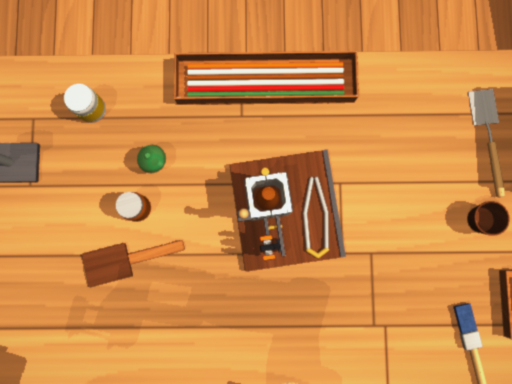

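View pics/side0.png

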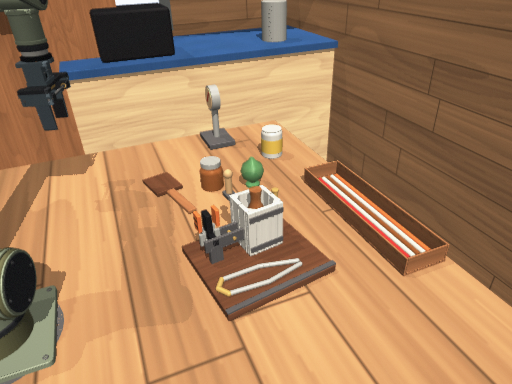

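The top view shows the mould at about (268,195), the latch at about (268,242), the peg ball at (244,213) and the hinge pin at (265,171). The jacks are on the right and the bauble and jar are off to the left. I'll zoom in on the mould and run colour masks.

```bash
cat > h.py <<'E'
from workcell import env
import cv2,numpy as np
def ray(n,u,v):
    m=env.camera_model(n);T=m["T"]
    d=T[:3,:3]@np.array([(u-m["cx"])/m["fx"],-(v-m["cy"])/m["fy"],-1.0]);return T[:3,3],d
def onz(n,u,v,z):
    o,d=ray(n,u,v);return o+d*(z-o[2])/d[2]
def tri(a,b):
    (o,d),(p,e)=ray("top",*a),ray("side",*b)
    s=np.linalg.lstsq(np.c_[d,-e],p-o,rcond=None)[0];A=o+d*s[0];B=p+e*s[1];return (A+B)/2,np.linalg.norm(A-B)
def blobs(n,f,lo,hi,box,amin=4):
    h=cv2.cvtColor(f,cv2.COLOR_BGR2HSV);k=cv2.inRange(h,lo,hi);x0,y0,x1,y1=box
    c=cv2.connectedComponentsWithStats(k[y0:y1,x0:x1])
    return [(np.round(c[3][i]+[x0,y0],1).tolist(),c[2][i].tolist()) for i in range(1,c[0]) if c[2][i][4]>=amin]
E
python3 - <<'E'
from h import *
t=cv2.imread("pics/top0.png");s=cv2.imread("pics/side0.png")
print("T orange",blobs("top",t,(5,170,150),(15,255,255),(235,150,300,275)))
print("T yellow",blobs("top",t,(16,110,140),(28,255,255),(235,150,300,235)))
print("S orange",blobs("side",s,(5,170,150),(15,255,255),(185,160,300,265)))
a=cv2.resize(t[150:275,225:350],None,fx=4.6,fy=4.6,interpolation=cv2.INTER_NEAREST)
cv2.imwrite("pics/tc.png",a)
b=cv2.resize(s[160:280,180:300],None,fx=4.8,fy=4.8,interpolation=cv2.INTER_NEAREST)
cv2.imwrite("pics/sc.png",b)
E
```

```text
T orange [([269.6, 157.3], [0, 2, 65, 12, 146]), ([268.2, 193.2], [27, 37, 13, 13, 128]), ([236.7, 235.9], [0, 59, 6, 43, 153]), ([265.6, 237.2], [25, 85, 13, 6, 43]), ([262.4, 266.9], [0, 104, 65, 21, 467]), ([288.9, 272.6], [52, 121, 4, 4, 7]), ([295.9, 272.3], [57, 120, 8, 5, 26])]
T yellow [([264.3, 151.1], [0, 0, 65, 4, 200]), ([245.3, 158.3], [0, 7, 30, 5, 82]), ([264.9, 171.1], [26, 17, 9, 9, 55]), ([243.4, 213.0], [4, 59, 9, 9, 62]), ([271.6, 227.0], [33, 75, 9, 5, 27])]
S orange [([210.9, 172.2], [16, 8, 20, 9, 94]), ([254.8, 204.6], [68, 42, 5, 6, 17]), ([215.9, 214.8], [26, 46, 9, 20, 83]), ([197.9, 220.8], [8, 51, 9, 22, 90])]
```

View pics/tc.png

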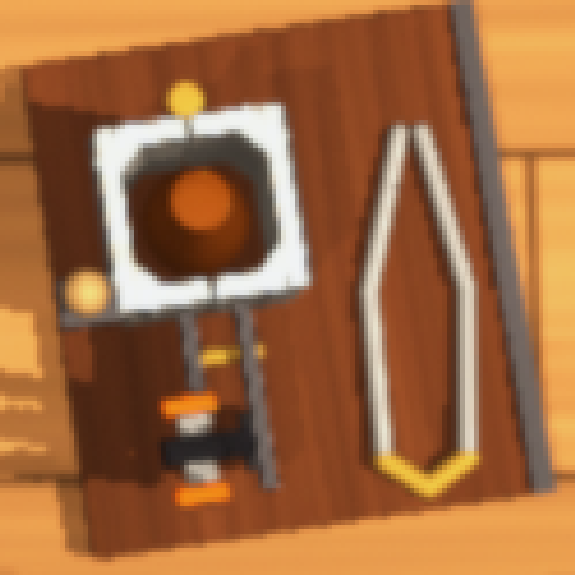

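View pics/sc.png

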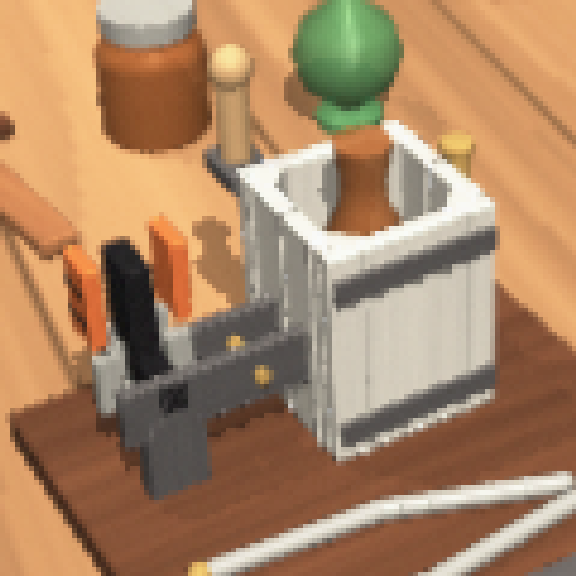

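The crops show the hinge pin top at (265.2,171.3) in the top view and (275.2,189.6) in the side view. The ball is at (243.9,213.7) and (228.1,173.8). In the top view the pad tops are at (266.1,237.8) and (268.9,257.4), and the bottle lip is at about (268.7,193).

```bash
python3 - <<'E'
from h import *
r=lambda x:np.round(x,1).tolist()
W=[];M=[]
for nm,a,b,mm in [("hinge",(265,171.2),(275.2,189.6),(52,0,148)),("ball",(243.6,213.2),(228.1,173.7),(-37,60,187)),
  ("padN",(268.9,257.4),(197,212),(-136.5,20,138)),("padF",(266.1,237.8),(215,206.2),(-93.5,20,138))]:
    p,e=tri(a,b);q=onz("top",*a,mm[2]);print(nm,r(p),round(e,1),"onz",r(q));W.append((q[:2]+p[:2])/2);M.append(mm[:2])
c=[(92,128),(285,103),(312,283),(117,313)]
C=[onz("top",225+x/4.6,150+y/4.6,140)[:2] for x,y in c]
for q,mm in zip(C,[(45,46),(45,-46),(-45,-46),(-45,46)]): W.append(q);M.append(mm)
print("corner edges",[round(np.linalg.norm(C[i]-C[i-1]),1) for i in range(4)])
W=np.array(W);M=np.array(M,float)
wc,mc=W.mean(0),M.mean(0);A=(M-mc).T@(W-wc)
th=np.arctan2(A[0,1]-A[1,0],A[0,0]+A[1,1]);R=np.array([[np.cos(th),-np.sin(th)],[np.sin(th),np.cos(th)]])
t=wc-R@mc;print("yaw",np.degrees(th),"org",r(t));print("resid",r(W-(M@R.T+t)))
np.savez("m.npz",R=R,t=t,th=th)
for n,p in [("latch",(-115,20)),("ball",(-37,60)),("hinge",(52,0))]: print(n,r(R@p+t))
print("lip",r(onz("top",268.7,193.2,165)))
E
```

```text
hinge [609.5, 57.1, 145.5] 0.0 onz [609.1, 57.1, 148.0]
ball [513.0, 104.6, 186.8] 0.4 onz [512.8, 104.6, 187.0]
padN [419.5, 50.6, 141.6] 1.8 onz [418.6, 50.6, 138.0]
padF [462.1, 56.2, 141.2] 1.3 onz [461.6, 56.3, 138.0]
corner edges [np.float64(91.1), np.float64(94.9), np.float64(88.9), np.float64(95.3)]
yaw 7.669607179845582 org [557.1, 49.3]
resid [[0.6, 0.8], [0.4, 0.8], [-0.1, -0.3], [0.0, -0.4], [0.2, 1.0], [-0.6, -2.0], [0.4, -1.5], [-0.9, 1.6]]
latch [440.5, 53.8]
ball [512.5, 103.8]
hinge [608.7, 56.3]
lip [557.6, 50.1, 165.0]
```

Every measured point fits the mould pose to within 2 mm. With the tool vertical, the gripper body would hit the peg ball, so I'll lean it about 18° away from the peg during the squeeze. First I turn the tool.

```bash
cat > go.py <<'E'
# usage: go.py mx my z tilt [yawm] : remaining move in present tool axes (mould-frame target)
import sys
from h import *
from scipy.spatial.transform import Rotation as Ro
mx,my,z,tl=map(float,sys.argv[1:5]);yw=float(sys.argv[5]) if len(sys.argv)>5 else 90
d=np.load("m.npz");s=env.state();th=np.degrees(d["th"])
R0=Ro.from_euler("xyz",s["ee_rot"],degrees=True)
R1=Ro.from_euler("xyz",[180,0,th+yw],degrees=True)*Ro.from_rotvec([0,tl,0],degrees=True)
p=np.r_[d["R"]@[mx,my]+d["t"],z];v=p-s["ee_pos"]
q=d["R"].T@(s["ee_pos"][:2]-d["t"])
print("at mould",np.round(q,1),round(s["ee_pos"][2],1),"move tool",np.round(R0.inv().apply(v),1),"rot",np.round((R0.inv()*R1).as_rotvec(degrees=True),1),"t",round(s["time_s"],2),"F",np.round(s["force"],1))
E
```

Emit:
inch_along([
  [[0, 0, -2, 0, 0, 8.36], [0, 0, -2, 0, 0, 8.36], [0, 0, -2, 0, 0, 8.36], [0, 0, -2, 0, 0, 8.36], [0, 0, -2, 0, 0, 8.36], [0, 0, -2, 0, 0, 8.36], [0, 0, -2, 0, 0, 8.36], [0, 0, -2, 0, 0, 8.36]],
], finger_gap=75)

```text
time_s: 0.9
ee_pos: [152.6, 554.1, 229.5]
ee_rot: [-180.0, 0.1, 97.4]
force: [0.4, -0.3, 0.2]
gripper_width: 75.3
gripper_force: 0.0
```

```bash
python3 go.py -115 23 230 0
```

```text
at mould [-333.5  554.2] 229.5 move tool [-530.1  221.3   -0. ] rot [-0.   0.1 -0.3] t 0.9 F [ 0.4 -0.3  0.2]
```

Emit:
inch_along([
  [[-40, 17, 0, 0, 0, 0], [-40, 17, 0, 0, 0, 0], [-40, 17, 0, 0, 0, 0], [-40, 17, 0, 0, 0, 0], [-40, 17, 0, 0, 0, 0], [-40, 17, 0, 0, 0, 0], [-40, 17, 0, 0, 0, 0], [-40, 17, 0, 0, 0, 0]],
])

```text
time_s: 1.7
ee_pos: [330.8, 253.8, 229.8]
ee_rot: [-180.0, 0.0, 97.7]
force: [1.0, 0.6, -0.4]
gripper_width: 75.3
gripper_force: 0.0
```

```bash
python3 go.py -115 23 200 0
```

```text
at mould [-197.   232.9] 229.8 move tool [-210.    81.8   29.8] rot [-0.   0.   0.1] t 1.7 F [ 1.   0.6 -0.4]
```

Emit:
inch_along([
  [[-42, 16, 0, 0, 0, 0], [-42, 16, 0, 0, 0, 0], [-42, 16, 0, 0, 0, 0], [-42, 17, 0, 0, 0, 0], [-42, 17, 0, 0, 0, 0], [0, 0, 0, 0, 6, 0], [0, 0, 0, 0, 6, 0], [0, 0, 0, 0, 6, 0]],
])

```text
time_s: 2.5
ee_pos: [440.1, 58.2, 230.2]
ee_rot: [179.9, -18.2, 97.7]
force: [-0.6, 0.6, -0.8]
gripper_width: 74.9
gripper_force: 0.0
```

```bash
python3 go.py -115 23 170 18; python3 go.py -115 23 104 18
```

```text
at mould [-114.8   24.4] 230.2 move tool [-20.1  -0.2  56.7] rot [ 0.1 -0.2  0. ] t 2.5 F [-0.6  0.6 -0.8]
at mould [-114.8   24.4] 230.2 move tool [-40.8  -0.3 119.4] rot [ 0.1 -0.2  0. ] t 2.5 F [-0.6  0.6 -0.8]
```

Emit:
inch_along([
  [[-7, 0, 20, 0, 0, 0], [-7, 0, 20, 0, 0, 0], [-7, 0, 20, 0, 0, 0], [0, 0, 0, 0, 0, 0], [0, 0, 0, 0, 0, 0]],
])

```text
time_s: 3.0
ee_pos: [440.1, 57.1, 166.5]
ee_rot: [-180.0, -18.0, 97.7]
force: [-0.3, 0.4, 0.3]
gripper_width: 74.9
gripper_force: 0.0
```

```bash
python3 go.py -115 23 104 18; python3 - <<'E'
from h import *
t=env.grab_frame("top");s=env.grab_frame("side")
a=cv2.resize(t[150:280,200:330],(560,560));b=cv2.resize(s[120:260,160:300],(560,560))
cv2.imwrite("pics/c1.png",cv2.resize(np.hstack([b,a]),(800,400)))
E
```

```text
at mould [-115.    23.3] 166.5 move tool [-19.7  -0.   59.4] rot [-0. -0.  0.] t 3.0 F [-0.3  0.4  0.3]
```

View pics/c1.png

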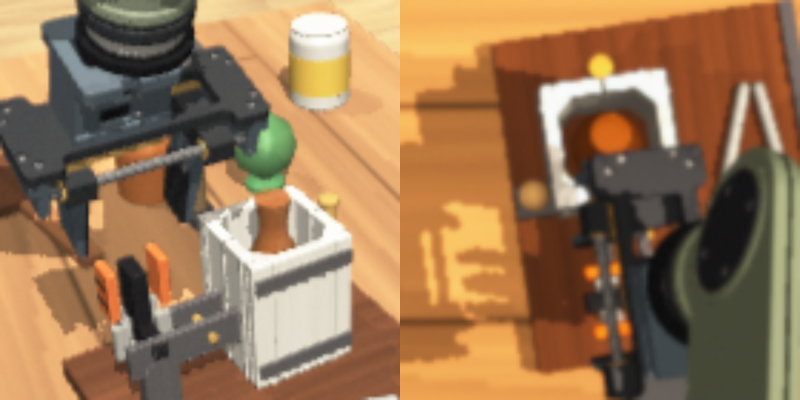

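The fingers straddle both orange pads, seen in the side half at (105,275) and (155,265), and the body clears the ball and the bottle lip. I'll go down the rest of the way.

Emit:
inch_along([
  [[-6, 0, 19, 0, 0, 0], [-6, 0, 19, 0, 0, 0], [-6.5, 0, 19.5, 0, 0, 0], [0, 0, 0, 0, 0, 0], [0, 0, 0, 0, 0, 0]],
])

```text
time_s: 3.6
ee_pos: [440.8, 57.3, 106.9]
ee_rot: [179.9, -18.0, 97.7]
force: [0.5, 0.6, 0.8]
gripper_width: 74.9
gripper_force: 0.0
```

```bash
python3 go.py -115 23 104 18
```

```text
at mould [-114.3   23.5] 106.9 move tool [-1.4 -0.7  2.6] rot [ 0.1 -0.   0.1] t 3.6 F [0.5 0.6 0.8]
```

Emit:
inch_along([
  [[0, 0, 0, 0, 0, 0], [0, 0, 0, 0, 0, 0], [0, 0, 0, 0, 0, 0], [0, 0, 0, 0, 0, 0], [0, 0, 0, 0, 0, 0], [0, 0, 0, 0, 0, 0], [0, 0, 0, 0, 0, 0], [0, 0, 0, 0, 0, 0]],
], finger_gap=30, squeeze=20)

```text
time_s: 4.4
ee_pos: [439.2, 57.1, 106.4]
ee_rot: [-179.9, -18.0, 97.8]
force: [-4.5, -2.3, 7.2]
gripper_width: 33.0
gripper_force: 20.0
```

Emit:
inch_along([
  [[0, 0, 0, 0, 0, 0], [0, 0, 0, 0, 0, 0], [0, 0, 0, 0, 0, 0], [0, 0, 0, 0, 0, 0], [0, 0, 0, 0, 0, 0], [0, 0, 0, 0, 0, 0], [0, 0, 0, 0, 0, 0], [0, 0, 0, 0, 0, 0]],
])

```text
time_s: 5.2
ee_pos: [439.2, 57.1, 106.4]
ee_rot: [-179.9, -18.0, 97.8]
force: [-3.8, -1.7, 7.8]
gripper_width: 33.3
gripper_force: 20.0
```

```bash
python3 - <<'E'
from h import *
t=env.grab_frame("top");s=env.grab_frame("side")
a=cv2.resize(t[150:280,200:330],(560,560));b=cv2.resize(s[120:260,160:300],(560,560))
cv2.imwrite("pics/c2.png",cv2.resize(np.hstack([b,a]),(800,400)))
E
```

```text
(no output)
```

View pics/c2.png

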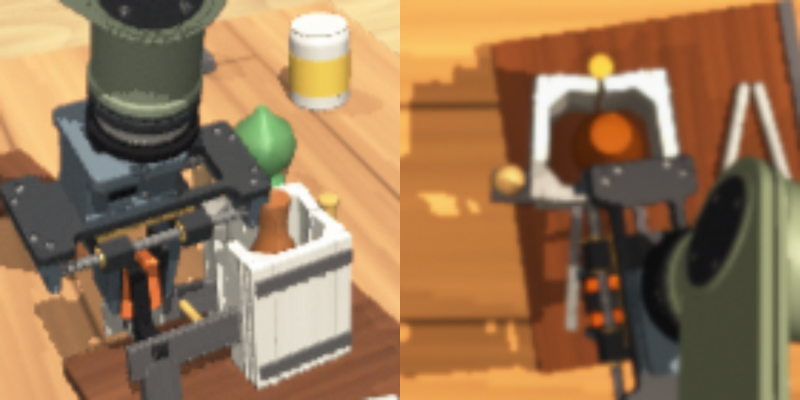

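The loose half has sprung ajar: the ball moved from (530,190) to (510,178) and a gap shows. Now I let go and go up.

Emit:
inch_along([
  [[0, 0, 0, 0, 0, 0], [0, 0, 0, 0, 0, 0], [0, 0, 0, 0, 0, 0], [0, 0, 0, 0, 0, 0], [0, 0, 0, 0, 0, 0], [0, 0, 0, 0, 0, 0]],
], finger_gap=75, squeeze=20)

```text
time_s: 5.9
ee_pos: [440.2, 57.2, 105.8]
ee_rot: [180.0, -18.0, 97.7]
force: [-0.9, -0.4, 0.3]
gripper_width: 74.5
gripper_force: 0.0
```

Emit:
inch_along([
  [[6, 0, -19, 0, 0, 0], [8, 0, -25, 0, 0, 0], [8, 0, -25, 0, 0, 0], [8, 0, -25, 0, 0, 0], [8, 0, -25, 0, 0, 0], [0, 0, 0, 0, 0, 0], [0, 0, 0, 0, 0, 0]],
])

```text
time_s: 6.6
ee_pos: [440.2, 56.5, 230.8]
ee_rot: [180.0, -18.0, 97.7]
force: [0.4, 0.1, -1.0]
gripper_width: 74.9
gripper_force: 0.0
```

```bash
python3 - <<'E'
from h import *
t=env.grab_frame("top");s=env.grab_frame("side")
a=cv2.resize(t[150:280,200:330],(560,560));b=cv2.resize(s[120:260,160:300],(560,560))
cv2.imwrite("pics/c3.png",cv2.resize(np.hstack([b,a]),(800,400)))
print(blobs("top",t,(14,70,120),(28,255,255),(225,190,260,225)))
E
python3 go.py -115 23 235 0
```

```text
[([230.3, 209.0], [0, 0, 15, 35, 323])]
at mould [-115.7   23. ] 229.7 move tool [ 1.7  0.7 -5. ] rot [ -0.1 -18.    0. ] t 6.7 F [-0.5  0.9  0.6]
```

View pics/c3.png

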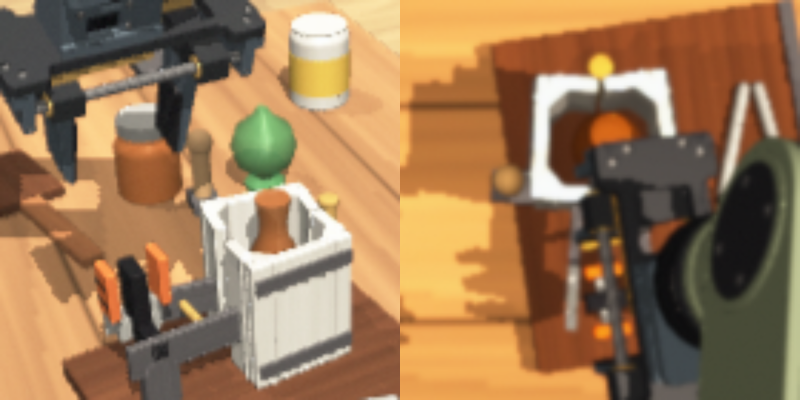

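The side half of the crop shows the buttons out again. In the top half the ball is at about full-frame (235,208.5), which puts the leaf at about 0.19 rad. I shut the fingers, straighten the tool, and turn it so its y axis lies along the push direction.

Emit:
inch_along([
  [[0, 0, 0, 0, -6, 0], [0, 0, 0, 0, -6, 0], [0, 0, 0, 0, -6, 0], [0, 0, 0, 0, 0, -7.5], [0, 0, 0, 0, 0, -7.5], [0, 0, 0, 0, 0, -7.5], [0, 0, 0, 0, 0, -7.5], [0, 0, 0, 0, 0, -7.5]],
], finger_gap=0, squeeze=20)

```text
time_s: 7.5
ee_pos: [439.4, 56.6, 229.4]
ee_rot: [-179.9, -0.1, 135.5]
force: [-0.1, 0.8, 0.4]
gripper_width: 13.7
gripper_force: 0.0
```

Emit:
inch_along([
  [[0, 0, 0, 0, 0, -7.5], [0, 0, 0, 0, 0, 0], [0, 0, 0, 0, 0, 0]],
])

```text
time_s: 7.8
ee_pos: [439.7, 56.6, 230.0]
ee_rot: [-179.9, -0.1, 142.6]
force: [-0.1, -0.2, 0.3]
gripper_width: 0.6
gripper_force: 0.0
```

```bash
python3 go.py -52 47 230 0 135; python3 go.py -52 47 155 0 135
```

```text
at mould [-115.4   22.9] 230.0 move tool [-27.7  62.   -0.1] rot [-0.1 -0.1 -0.1] t 7.8 F [-0.1 -0.2  0.3]
at mould [-115.4   22.9] 230.0 move tool [-27.8  62.1  74.9] rot [-0.1 -0.1 -0.1] t 7.8 F [-0.1 -0.2  0.3]
```

Emit:
inch_along([
  [[-14, 31, 0, 0, 0, 0], [-14, 31, 0, 0, 0, 0], [0, 0, 25, 0, 0, 0], [0, 0, 25, 0, 0, 0], [0, 0, 25, 0, 0, 0], [0, 0, 0, 0, 0, 0], [0, 0, 0, 0, 0, 0]],
])

```text
time_s: 8.5
ee_pos: [500.0, 89.0, 155.9]
ee_rot: [-180.0, -0.0, 142.7]
force: [0.1, -0.1, 0.8]
gripper_width: 0.5
gripper_force: 0.0
```

```bash
python3 go.py -52 47 155 0 135;python3 - <<'E'
from h import *
t=env.grab_frame("top");s=env.grab_frame("side")
a=cv2.resize(t[150:280,200:330],(560,560));b=cv2.resize(s[120:260,160:300],(560,560))
cv2.imwrite("pics/c4.png",cv2.resize(np.hstack([b,a]),(800,400)))
E
```

```text
at mould [-51.3  46.9] 155.9 move tool [ 0.5 -0.4  0.9] rot [-0. -0. -0.] t 8.5 F [ 0.1 -0.1  0.8]
```

View pics/c4.png

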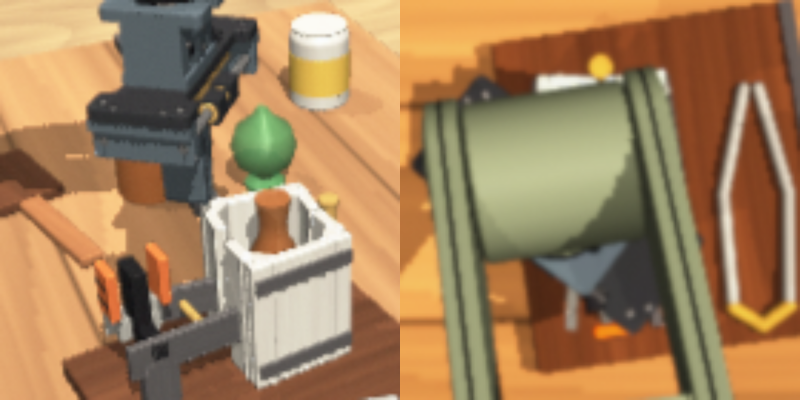

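The shut fingers are on the inner side of the peg, clear of the bottle at (272,220) in the side half. I close in and push along the arc.

Emit:
inch_along([
  [[0, 8, 0, 0, 0, 0], [0, 8, 0, 0, 0, 0], [1.5, 7.5, 0, 0, 0, 4], [1.5, 7.5, 0, 0, 0, 4], [1.5, 7.5, 0, 0, 0, 4], [1.5, 7.5, 0, 0, 0, 4], [1.5, 7.5, 0, 0, 0, 4], [1.5, 7.5, 0, 0, 0, 4]],
])

```text
time_s: 9.4
ee_pos: [537.1, 139.2, 156.4]
ee_rot: [180.0, 0.0, 118.6]
force: [0.3, -0.3, 0.2]
gripper_width: 0.1
gripper_force: 0.4
```

```bash
python3 go.py 85 105 155 0 60;python3 - <<'E'
from h import *
s=env.grab_frame("side")
cv2.imwrite("pics/c5.png",cv2.resize(s[120:270,150:320],(680,600)))
E
```

```text
at mould [-7.9 91.8] 156.4 move tool [-20.8  91.5   1.4] rot [ 0.   0.  50.9] t 9.4 F [ 0.3 -0.3  0.2]
```

View pics/c5.png

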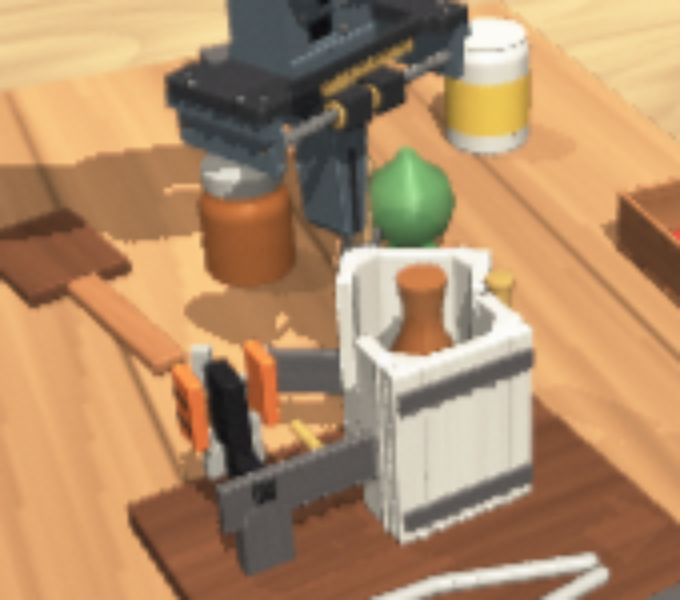

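The loose half is swinging open as expected and the bottle is undisturbed, so I continue.

Emit:
inch_along([
  [[1.5, 7.5, 0, 0, 0, 4], [1.5, 7.5, 0, 0, 0, 4], [1.5, 7.5, 0, 0, 0, 4], [1.5, 7.5, 0, 0, 0, 4], [1.5, 7.5, 0, 0, 0, 4], [1.5, 7.5, 0, 0, 0, 4], [1.5, 7.5, 0, 0, 0, 4], [1.5, 7.5, 0, 0, 0, 4]],
])

```text
time_s: 10.25
ee_pos: [591.0, 165.5, 156.2]
ee_rot: [-180.0, 0.0, 86.6]
force: [-0.7, 0.0, 1.0]
gripper_width: 0.7
gripper_force: 0.4
```

```bash
python3 go.py 85 105 155 0 60
```

```text
at mould [ 49.  110.6] 156.2 move tool [ 1.4 36.4  1.2] rot [-0.  0. 19.] t 10.25 F [-0.7  0.   1. ]
```

Emit:
inch_along([
  [[1.5, 7.5, 0, 0, 0, 4], [1.5, 7.5, 0, 0, 0, 4], [1.5, 7.5, 0, 0, 0, 4], [1.5, 7.5, 0, 0, 0, 4], [1, 5, 0, 0, 0, 3], [0.5, 3, 0, 0, 0, 1], [0, 0, 0, 0, 0, 0]],
])

```text
time_s: 10.95
ee_pos: [629.7, 165.0, 156.0]
ee_rot: [180.0, -0.0, 66.8]
force: [-1.2, -0.5, -0.1]
gripper_width: 0.3
gripper_force: 0.0
```

```bash
python3 go.py 85 105 155 0 60;python3 - <<'E'
from h import *
s=env.grab_frame("side");t=env.grab_frame("top")
a=cv2.resize(t[130:270,190:330],(560,560));b=cv2.resize(s[120:260,160:300],(560,560))
cv2.imwrite("pics/c6.png",cv2.resize(np.hstack([b,a]),(800,400)))
E
```

```text
at mould [ 87.4 105. ] 156.0 move tool [-1.2 -2.1  1. ] rot [ 0.  -0.  -0.9] t 10.95 F [-1.2 -0.5 -0.1]
```

View pics/c6.png

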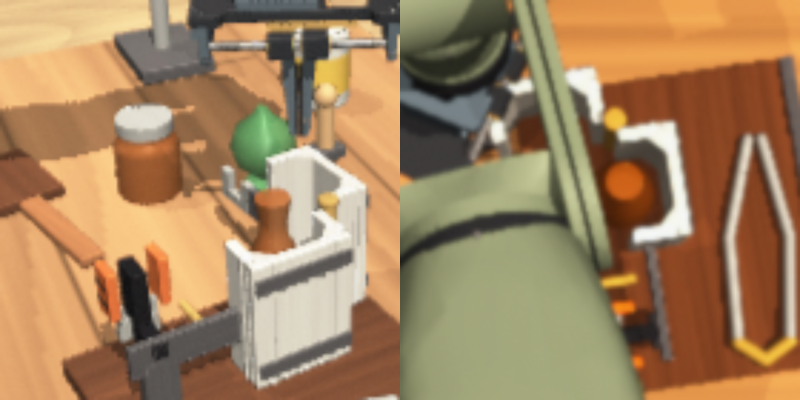

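The half is at about a right angle: the peg is at (325,110) in the side half and the bottle stands. I back off, rise, and move aside to measure.

Emit:
inch_along([
  [[0, -10, 0, 0, 0, 0], [0, -15, 0, 0, 0, 0], [0, -15, 0, 0, 0, 0], [0, 0, -30, 0, 0, 0], [0, 0, -40, 0, 0, 0], [0, -40, 0, 0, 0, 0], [0, -40, 0, 0, 0, 0], [0, -40, 0, 0, 0, 0]],
])

```text
time_s: 11.85
ee_pos: [480.0, 228.5, 226.2]
ee_rot: [180.0, -0.0, 66.7]
force: [-0.1, 0.3, -0.7]
gripper_width: 0.4
gripper_force: 0.0
```

Emit:
inch_along([
  [[0, -40, 0, 0, 0, 0], [0, 0, 0, 0, 0, 0], [0, 0, 0, 0, 0, 0], [0, 0, 0, 0, 0, 0]],
])

```text
time_s: 12.25
ee_pos: [446.0, 243.8, 226.1]
ee_rot: [179.9, -0.0, 66.7]
force: [0.4, -0.1, -0.8]
gripper_width: 0.5
gripper_force: 0.0
```

```bash
python3 - <<'E'
from h import *
s=env.grab_frame("side");t=env.grab_frame("top")
a=cv2.resize(t[130:270,190:330],(560,560));b=cv2.resize(s[120:260,160:300],(560,560))
cv2.imwrite("pics/c7.png",cv2.resize(np.hstack([b,a]),(800,400)))
d=np.load("m.npz")
for nm,a,b in [("ball",None,(160+325*.35,120+95*.35))]:
    p=onz("side",*b,187);q=d["R"].T@(p[:2]-d["t"]);print(q, "leaf deg",146-np.degrees(np.arctan2(q[1],q[0]-52)))
print(blobs("top",t,(5,170,90),(15,255,255),(255,180,285,205)))
E
```

```text
[107.17921414  92.23640287] leaf deg 86.88941811796826
[([270.0, 195.3], [6, 6, 18, 19, 266])]
```

View pics/c7.png

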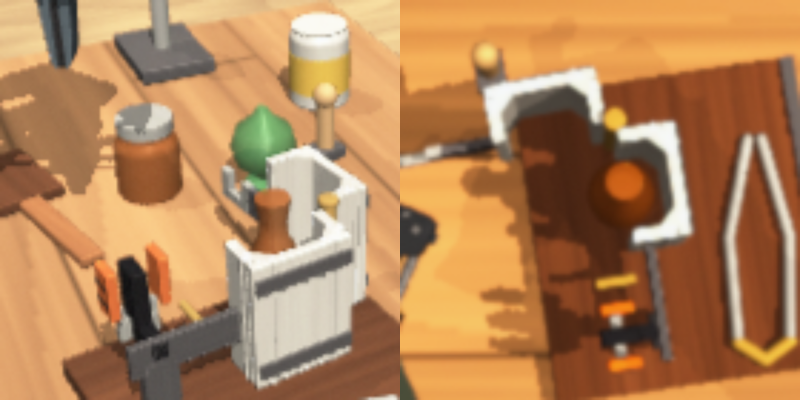

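The leaf is open to about 87° (1.52 rad), the bottle is upright in place, and the robot is clear of everything. I'm handing the job in.

```bash
python3 -c "
from workcell import env
print(env.job_done())"
```

```text
the job is handed in; nothing more can be done
None
```

I unlatched the mould, pushed its loose half open to about 87° (1.52 rad by camera) and handed the job in with the arm backed off; the bottle still stands in place, the other things look unmoved, and no verdict came back.

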